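# Sweep the herb balls into the counting tray's trough

### The arm

A 6-joint arm with a two-finger parallel gripper is mounted at the origin on a cart in front of the work surface, level with it; the furniture and walls round the work are solid. World frame = base frame: x ahead of the robot, y to its left, z up, the work surface at z = 0. Lengths are in m, angles in rad, forces in N, time in s.
With the tool pointing down it reaches from about 0.35 to 0.725 m from the base axis. Payload 4.3 kg.
Tool frame: the origin (TCP) lies on the front face of the gripper's body, between the roots of the fingers; the fingertips stand robot.nose_length ahead of it and the grasp point (between the pads) lies 54 mm ahead of it (robot.nose_length is the distance from the TCP to the fingertips, in m); z points along the fingers, y is the line along which they close (so a half turn about z gives the same grasp; the last joint's range is limited). The gripper opens to 85 mm and grips with 20 to 120 N. Pads are 22 mm wide; open, the fingers measure 114 mm over their backs; the gripper's body (76 mm by 85 mm) begins 54 mm behind the grasp point. The pads swing forward as they close: fully open they stand 13 mm farther back than shut.
Start: joints at [1.144, 0.377, 0.081, 1.274, 0, 1.46], TCP at [0.179, 0.546, 0.304] pointing down, gripper open.
Joint ranges: [-2.72, 2.72], [-0.84, 1.66], [-1.02, 1.22], [-1.77, 2.12], [-1.37, 1.28], [-3.14, 3.14]. Speed limits (rad/s): [2.57, 2.57, 3.14, 3.14, 3.14, 3.14].

### API

Orientations are given as a rotation vector (axis times angle).
In Python, from plant import robot, cams gives the robot as it stands. The module is installed in compiled form; this text tells all that it offers.
- The arm moves only by the tool carry_out, never from a script. Its argument "motion" is a list of rows, each a list of 7 numbers: the shift along the tool's x, y, z scaled (see below), then the turn, a rotation vector about the tool's x, y, z scaled (see below), then the opening, from -1 (shut) to 1 (fully open). A call has 1 to 12 rows; each row shifts and turns the commanded pose from where the row before left it, along the tool's axes as they then stand; what a row does not reach is not made up. The controller multiplies each number of a shift by 100 mm and each number of a turn by pi rad. A row lasts 1/10 s, in which the tool goes at most 50 mm and 8.59 degrees, less where a joint would pass 70% of its speed; a pose out of reach is approached as far as the arm can. A call with a number of a shift or a turn outside -1 to 1 is refused whole. A call with a gripper value outside its range is refused whole. The fingers move at their own pace and stop on an object; "newtons" is the grip in N (left out, the last holds). Time passes only in rows, so rows that do not move let the fingers close. It gives the time, the measured TCP pose, the force, the opening and the grip force at its end, in the units of the state.
- robot.state(): the state, without advancing time (a new reading comes with each control period).
- cams.capture(name): name is "scene" or "top"; returns a dict with "color" (480x640x3 uint8, red, green, blue), "fx", "fy", "cx", "cy" (pixels), "rvec" (rotation vector, rad) and "tvec" (3), from world to camera coordinates, as OpenCV has them. Camera axes: x right, y down, z forward; pixel columns grow to the right and rows downward; lengths in m; the calibration is good to about 2 mm. A picture is of the moment at which its call begins. There is no depth.
- robot.close_job(): hands the job in; it is judged then, once.
The state is a dict: "t": time; "joints": joint angles; "joint_vel": joint speeds; "effort": joint torques, N m; "position": TCP position; "orientation": TCP orientation; "force": force on the tool from outside, world axes, zero at the start; "moment": the same for the moment, N m; "opening": opening from 0.0 (shut) to 1.0 (fully open); "gripper_force": force on a finger pad.
Only numpy, scipy, OpenCV 4.12 (cv2) and the standard library are available. Lean on these libraries where they do the work, as an engineer would, in place of code of your own. Each camera call takes 0.05 s, during which the arm holds its last target. There are 200 camera calls.

### The job

Sweep the three brown herb balls off the platform of the white counting tray into the sunken trough along its right-hand side, pushing them along the surface with the fingertips; do not pick up or lift them. Leave the little gold vial standing where it is on the tray, and do not disturb the jars and the tape roll.

Things in the scene. Friction and masses are not known exactly. Their poses are not given: they have to be found in the camera images.
- counting_tray: white plastic counting tray, fixed, 226 mm (x) by 180 mm (y); origin: centre of its underside, on the table. x points roughly away from the robot, y to the robot's left; it stands turned by up to 0.2 rad. Flat platform, top 28 mm above the table, y = -41 to +85 mm. Rim 5 mm thick, top at 34 mm, on all four sides, none between platform and trough
- platform (a point): middle of the platform's top, tray y = +15 mm, axes as the tray. Balls and vial stand in four lanes side by side, at x = -72, -24, +24 and +72 mm (each up to 5 mm off) and within 20 mm of y = 0 here; which is in which lane varies
- trough (a point): centre of the floor of the sunken trough along the tray's right-hand (-y) side, tray y = -63 mm, axes as the tray; 44 mm wide, 216 mm long (x), floor grey, 4 mm above the table: what is pushed off the platform's edge towards -y drops 24 mm into it
- ball_a (a point): a dark brown lumpy hand-rolled herb ball, about 18x20x15 mm, 10 to 17 g, at first on the tray's platform; the point is the ball's centre (about 7 mm above what it lies on). It slides and rolls a little when pushed, and does not roll off by itself
- ball_b (a point): a dark brown lumpy hand-rolled herb ball, about 18x20x15 mm, 10 to 17 g, at first on the tray's platform; the point is the ball's centre (about 7 mm above what it lies on). It slides and rolls a little when pushed, and does not roll off by itself
- ball_c (a point): a dark brown lumpy hand-rolled herb ball, about 18x20x15 mm, 10 to 17 g, at first on the tray's platform; the point is the ball's centre (about 7 mm above what it lies on). It slides and rolls a little when pushed, and does not roll off by itself
- vial: gold screw-cap vial, 22 mm across, 29 mm tall, standing upright in one of the four lanes on the tray's platform, to be left standing; its origin is the centre of its underside, z up
- low_jar: jar with black lid, 59 mm across, 46 mm tall, on the table to the left of the tray at its far end; its origin is the centre of its underside, z up
- tall_jar: jar with black lid, 63 mm across, 66 mm tall, on the table beyond the tray, to the right; left of and behind it an open case with its lid raised stands at the back of the table; its origin is the centre of its underside, z up
- tape: roll of tan tape lying flat, 96 mm across, 48 mm tall, on the table to the left of the green press; its origin is the centre of its underside, z up
- pill_press: green hand press, fixed to the table left of the tray, not used but to be kept clear of: it is 0.30 m tall; from its origin (underside, below the ram, x away from the robot) it reaches 68 mm (base) and, above 0.17 m, 99 mm (lever) to -x, 100 mm to +x and 62 mm to either side

How it is judged:
At the end, for the whole second after the job is handed in: All three balls lie in the trough (centres between its walls and less than 30 mm above the table); the vial stands upright (within 0.1 rad) within 12 mm of its starting place, and the jars and tape roll within 15 mm of theirs (y of ball_a in the frame of counting_tray between -0.085 and -0.043 m and x of ball_a in the frame of counting_tray between -0.108 and 0.108 m and z of each of ball_a, ball_b, ball_c in the frame of counting_tray below 0.03 m and y of ball_b in the frame of counting_tray between -0.085 and -0.043 m and x of ball_b in the frame of counting_tray between -0.108 and 0.108 m and y of ball_c in the frame of counting_tray between -0.085 and -0.043 m and x of ball_c in the frame of counting_tray between -0.108 and 0.108 m and distance of vial from where it was at the start of the episode below 0.012 m and angle between vial's own z axis and vertical below 0.1 rad and distance of each of low_jar, tall_jar, tape from where it was at the start of the episode below 0.015 m); the robot touches nothing.
It fails at once if a herb ball was picked up or lifted (centre more than 60 mm above the table; on the platform it is at 35 mm) (height (world z) of any of ball_a, ball_b, ball_c above 0.06 m).
It fails at once if the vial was pushed more than 12 mm, knocked over or picked up (distance of vial from where it was at the start of the episode above 0.012 m or angle between vial's own z axis and vertical above 0.4 rad).
It fails at once if a jar or the tape roll was moved more than 15 mm (distance of any of low_jar, tall_jar, tape from where it was at the start of the episode above 0.015 m).
It also fails if it takes over 54 s, if anything falls off the work surface, if the arm or the gripper's body presses on something with over 40 N, if the wrist force passes 120 N, or if a joint passes its speed limit or range.

## Working session

There is one attempt and no reset: what is moved stays moved. The work goes in short steps, Python scripts to look and compute and a tool call to move; the robot and the scene stay as the last step left them, time stands still between calls to the robot, and variables do not carry over. Pictures are saved under pics/ and viewed, at most 10 in all, crops included, and the job is handed in when it is done.

Besides the shell and the picture viewer there is one more tool, called after "Request:" as name([rows], argument=value, ...), one row to a line, values as JSON. carry_out: Moves the arm, as the interface text tells. Shifts and turns lie within -1 to 1; 1 stands for 100 mm of shift or pi rad of turn. Its arguments: {"type":"object","properties":{"motion":{"type":"array","items":{"type":"array","items":{"type":"number"}}},"newtons":{"type":"number"}},"required":["motion"]}

```bash
mkdir -p pics
python3 - <<'E'
from plant import robot,cams
import cv2,numpy as np
print(robot.nose_length); s=robot.state()
for k in('t','position','orientation','joints','opening'):print(k,np.round(s[k],3))
for n in('scene','top'):
    c=cams.capture(n);cv2.imwrite(f'pics/{n}0.png',c['color'][...,::-1])
    R=cv2.Rodrigues(np.array(c['rvec']))[0];print(n,c['fx'],c['cx'],c['cy'],-R.T@np.array(c['tvec']),R.round(2).tolist())
E
```

```text
0.0726
t 0.0
position [0.179 0.546 0.303]
orientation [-4.960e-01 -3.102e+00  3.000e-03]
joints [ 1.144  0.378  0.08   1.274 -0.     1.461]
opening 1.001
scene 509.6041371149628 318.01684804947536 245.6133236494908 [ 0.06526253 -0.58037179  0.96544944] [[0.8, -0.6, 0.01], [-0.46, -0.62, -0.64], [0.39, 0.51, -0.77]]
top 465.6187492257112 325.1886097846945 240.27438381979056 [0.4255401  0.01431949 1.18117276] [[0.02, -1.0, 0.01], [-0.99, -0.02, -0.13], [0.13, -0.01, -0.99]]
```

View pics/top0.png

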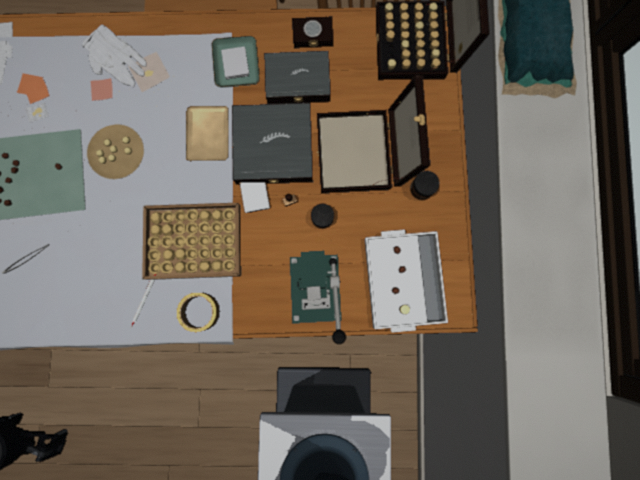

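View pics/scene0.png

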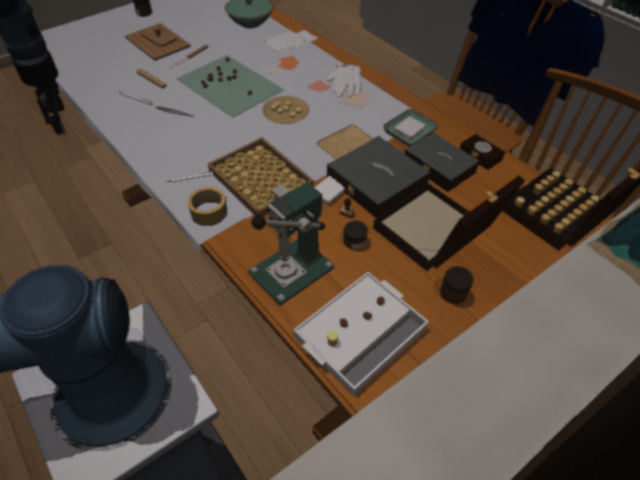

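The top view shows the tray at about (405,280), with the vial at (405,310) in the near lane. The balls are at (396,250), (402,269) and (396,291). The trough is to the right, at about column 432. The scene view agrees.

```bash
cat > h.py <<'E'
import cv2,numpy as np
from plant import robot,cams
def ray(c,uv,z):
    R=cv2.Rodrigues(np.array(c['rvec']))[0];o=-R.T@np.array(c['tvec'])
    d=R.T@np.array([(uv[0]-c['cx'])/c['fx'],(uv[1]-c['cy'])/c['fy'],1.]);return (o+d*(z-o[2])/d[2])
def blobs(m,lo=8,hi=1e9):
    n,l,s,ce=cv2.connectedComponentsWithStats(m.astype(np.uint8))
    return [(ce[i],s[i]) for i in range(1,n) if lo<=s[i,4]<=hi]
ROI={'top':(365,225,450,332),'scene':(290,268,432,392)}
def look(n,pr=True):
    c=cams.capture(n);x0,y0,x1,y1=ROI[n];im=c['color'][y0:y1,x0:x1].astype(int)
    hsv=cv2.cvtColor(c['color'],cv2.COLOR_RGB2HSV)[y0:y1,x0:x1].astype(int)
    out={}
    ballm=(im.sum(2)<260)&(hsv[...,1]>60)&(im[...,0]-im[...,2]>12)
    vialm=(hsv[...,1]>50)&(im[...,0]>150)&(im[...,1]>140)
    out['ball']=[(ce+[x0,y0],s[4]) for ce,s in blobs(ballm,8,150)]
    out['vial']=[(ce+[x0,y0],s[4]) for ce,s in blobs(vialm,15,300)]
    return c,out,hsv
E
python3 - <<'E'
from h import *
for n in('top','scene'):
    c,o,hsv=look(n)
    for k,z in(('ball',.036),('vial',.045)):
        for ce,a in o[k]:print(n,k,ce.round(1),a,ray(c,ce,z)[:2].round(3))
    x0,y0,_,_=ROI[n]
    g=hsv[...,2];s=hsv[...,1]
    for nm,m,z in(('plat',(g>170)&(s<40),.03),('trough',(g>70)&(g<165)&(s<45),.004)):
        m=cv2.morphologyEx(m.astype(np.uint8),cv2.MORPH_OPEN,np.ones((3,3)))
        cs=max(cv2.findContours(m,cv2.RETR_EXTERNAL,cv2.CHAIN_APPROX_NONE)[0],key=cv2.contourArea)
        b=cv2.boxPoints(cv2.minAreaRect(cs))+[x0,y0]
        w=np.array([ray(c,p,z)[:2] for p in b]);e=np.diff(np.vstack([w,w[:1]]),axis=0)
        print(n,nm,b.round().tolist(),w.round(3).tolist(),'c',w.mean(0).round(3),'len',np.linalg.norm(e,axis=1).round(3),'ang',np.arctan2(e[:,1],e[:,0]).round(3))
    big=cv2.resize(c['color'][y0:ROI[n][3],x0:ROI[n][2]],None,fx=5 if n=='top' else 4,fy=5 if n=='top' else 4,interpolation=cv2.INTER_CUBIC)
    cv2.imwrite(f'pics/{n}z.png',big[...,::-1])
E
```

```text
top ball [426.7 229. ] 89 [ 0.607 -0.245]
top ball [377.  233.7] 21 [ 0.592 -0.121]
top ball [396.6 249.4] 29 [ 0.554 -0.17 ]
top ball [444.8 259.4] 25 [ 0.531 -0.289]
top ball [401.7 269. ] 26 [ 0.506 -0.182]
top ball [395.2 290.1] 25 [ 0.454 -0.166]
top ball [433.  328.5] 77 [ 0.363 -0.258]
top vial [404.7 308.6] 52 [ 0.409 -0.187]
top plat [[365.0, 233.0], [417.0, 228.0], [426.0, 329.0], [375.0, 334.0]] [[0.594, -0.092], [0.609, -0.221], [0.362, -0.243], [0.348, -0.118]] c [ 0.478 -0.169] len [0.129 0.248 0.126 0.248] ang [-1.453 -3.052  1.684  0.104]
top trough [[417.0, 235.0], [437.0, 232.0], [446.0, 318.0], [426.0, 320.0]] [[0.597, -0.226], [0.603, -0.277], [0.387, -0.298], [0.381, -0.248]] c [ 0.492 -0.262] len [0.052 0.217 0.051 0.217] ang [-1.441 -3.045  1.697  0.103]
scene ball [380.4 300.4] 35 [ 0.554 -0.171]
scene ball [367.  315.1] 34 [ 0.506 -0.182]
scene ball [343.2 322.1] 36 [ 0.455 -0.166]
scene ball [332.2 342.3] 42 [ 0.406 -0.19 ]
scene vial [332.3 334.5] 68 [ 0.414 -0.179]Traceback (most recent call last):
  File "<stdin>", line 10, in <module>
ValueError: max() iterable argument is empty
```

View pics/topz.png

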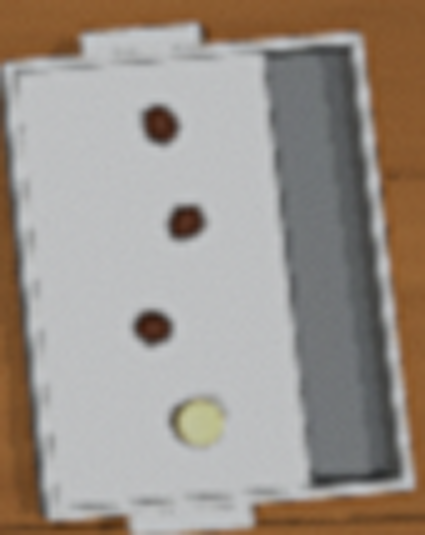

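The three balls and the vial agree in both views to within a few mm. In the platform frame (yaw about 0.10, centre about (0.484, -0.184)) the balls are at x = 71, 22 and -27 mm, and the vial is at -75. These match the lanes. First I raise the arm to clear the press and turn the tool so it pushes broadside, with the fingers nearly shut.

Request:
carry_out([
  [0,0,-0.2,0,0,0.046,-0.76],
  [0,0,-0.2,0,0,0.046,-0.76],
  [0,0,-0.2,0,0,0.046,-0.76],
  [0,0,-0.2,0,0,0.046,-0.76],
  [0,0,-0.2,0,0,0.046,-0.76],
  [0,0,-0.2,0,0,0.046,-0.76],
  [0,0,-0.2,0,0,0.046,-0.76],
  [0,0,-0.2,0,0,0.046,-0.76],
  [0,0,0,0,0,0,-0.76],
  [0,0,0,0,0,0,-0.76],
])

```text
t: 1.2
position: [0.1793, 0.5467, 0.4635]
orientation: [-2.107, -2.33, -0.001]
force: [0.1, -0.2, -0.0]
opening: 0.124
gripper_force: 0.0
```

```bash
cat > g.py <<'E'
import numpy as np
from plant import robot
from scipy.spatial.transform import Rotation as Rn
def rel():
    s=robot.state();T=Rn.from_rotvec(s['orientation']).as_matrix();p=np.array(s['position'])
    a=.1;ex=np.array([np.cos(a),np.sin(a),0]);ey=np.array([-np.sin(a),np.cos(a),0])
    d=p-[.484,-.184,0]
    print('t',round(s['t'],2),'pos',p.round(4),'tray xy(mm)',(1e3*np.array([d@ex,d@ey])).round(1),'tip z',round(p[2]-.0726,4),'F',np.round(s['force'],1),'open',round(s['opening'],3))
    print('R',T.round(3).tolist(),'j',np.round(s['joints'],2))
    q=lambda x,y:(T.T@(np.array([.484,-.184,p[2]])+x*ex+y*ey-p)).round(4)
    return q
if __name__=='__main__':
    q=rel();print('to A start',q(.071,.04))
E
python3 g.py
```

```text
t 1.2 pos [0.1793 0.5467 0.4635] tray xy(mm) [-230.2  757.5] tip z 0.3909 F [ 0.1 -0.2 -0. ] open 0.124
R [[-0.101, 0.995, 0.0], [0.995, 0.101, 0.001], [0.0, 0.0, -1.0]] j [1.14 0.42 0.56 1.71 0.   2.61]
to A start [-7.178e-01  3.006e-01 -3.000e-04]
```

Request:
carry_out([
  [-0.36,0.15,0,0,0,0,-0.76],
  [-0.36,0.15,0,0,0,0,-0.76],
  [-0.36,0.15,0,0,0,0,-0.76],
  [-0.36,0.15,0,0,0,0,-0.76],
  [-0.36,0.15,0,0,0,0,-0.76],
  [-0.36,0.15,0,0,0,0,-0.76],
  [-0.36,0.15,0,0,0,0,-0.76],
  [-0.36,0.15,0,0,0,0,-0.76],
  [-0.36,0.15,0,0,0,0,-0.76],
  [-0.36,0.15,0,0,0,0,-0.76],
  [-0.36,0.15,0,0,0,0,-0.76],
  [-0.36,0.15,0,0,0,0,-0.76],
])

```text
t: 2.4
position: [0.4004, 0.1325, 0.4623]
orientation: [-2.106, -2.329, 0.002]
force: [1.4, -0.3, -0.2]
opening: 0.116
gripper_force: 0.0
```

Request:
carry_out([
  [-0.36,0.15,0,0,0,0,-0.76],
  [-0.36,0.15,0,0,0,0,-0.76],
  [-0.36,0.15,0,0,0,0,-0.76],
  [-0.36,0.15,0,0,0,0,-0.76],
  [-0.36,0.15,0,0,0,0,-0.76],
  [-0.36,0.15,0,0,0,0,-0.76],
  [-0.36,0.15,0,0,0,0,-0.76],
  [-0.36,0.15,0,0,0,0,-0.76],
  [0,0,0,0,0,0,-0.76],
  [0,0,0,0,0,0,-0.76],
])

```text
t: 3.4
position: [0.548, -0.1414, 0.4617]
orientation: [-2.107, -2.325, 0.002]
force: [-0.1, 0.1, 0.4]
opening: 0.122
gripper_force: 0.0
```

```bash
python3 g.py
python3 - <<'E'
from h import *
cv2.imwrite('pics/s1.png',cams.capture('scene')['color'][...,::-1])
E
```

```text
t 3.4 pos [ 0.548  -0.1414  0.4617] tray xy(mm) [67.9 36. ] tip z 0.3891 F [-0.1  0.1  0.4] open 0.122
R [[-0.098, 0.995, -0.003], [0.995, 0.098, 0.002], [0.002, -0.003, -1.0]] j [-0.36  0.4   0.52  1.7   0.    1.11]
to A start [ 0.004   0.0031 -0.    ]
```

View pics/s1.png

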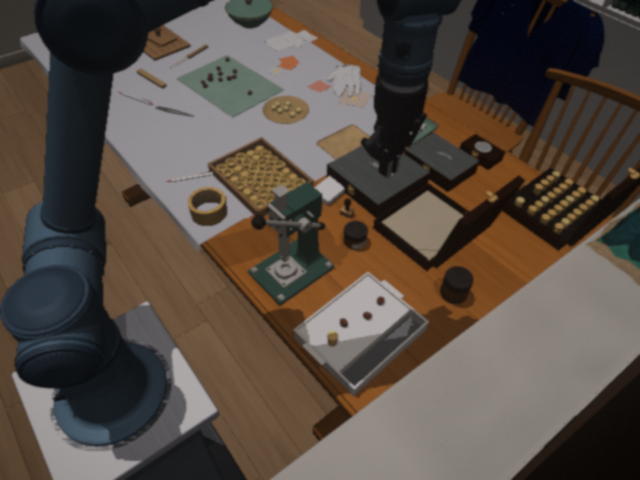

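The arm is above the tray, clear of the press, and all objects are in place. Balls are at (380,300), (367,315) and (343,322). Descending behind the far ball.

Request:
carry_out([
  [0.04,0.03,0.36,0,0,0,-0.76],
  [0,0,0.36,0,0,0,-0.76],
  [0,0,0.36,0,0,0,-0.76],
  [0,0,0.36,0,0,0,-0.76],
  [0,0,0.36,0,0,0,-0.76],
  [0,0,0.36,0,0,0,-0.76],
  [0,0,0.36,0,0,0,-0.76],
  [0,0,0.36,0,0,0,-0.76],
  [0,0,0.36,0,0,0,-0.76],
  [0,0,0,0,0,0,-0.76],
  [0,0,0,0,0,0,-0.76],
])

```text
t: 4.55
position: [0.5498, -0.1353, 0.1404]
orientation: [-2.107, -2.328, 0.001]
force: [0.4, -0.1, 0.5]
opening: 0.121
gripper_force: 0.0
```

```bash
python3 g.py
python3 - <<'E'
from h import *
c=cams.capture('scene');im=cv2.resize(c['color'][240:400,280:450],None,fx=3.5,fy=3.5,interpolation=cv2.INTER_CUBIC)
cv2.imwrite('pics/s2.png',im[...,::-1])
E
```

```text
t 4.55 pos [ 0.5498 -0.1353  0.1404] tray xy(mm) [70.3 41.9] tip z 0.0678 F [ 0.4 -0.1  0.5] open 0.121
R [[-0.1, 0.995, -0.001], [0.995, 0.1, 0.001], [0.001, -0.001, -1.0]] j [-0.35  0.46 -0.23  0.88  0.    1.12]
to A start [-0.0019  0.0007 -0.    ]
```

View pics/s2.png

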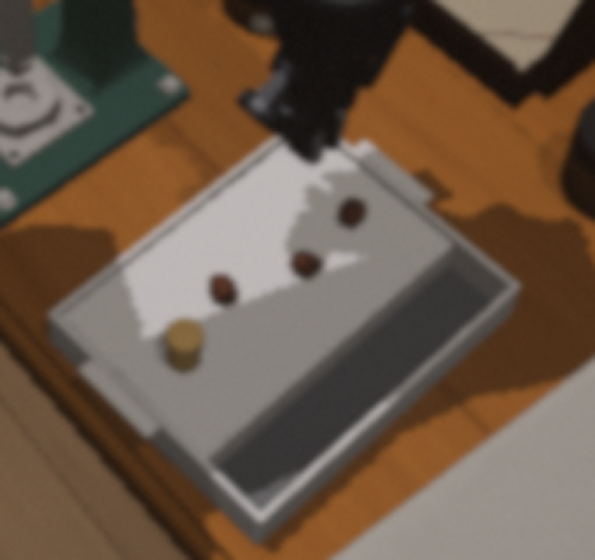

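The fingertips sit behind the far ball (352,212 in the crop) and clear of it. Lowering to about 5 mm above the platform.

Request:
carry_out([
  [0,0,0.12,0,0,0,-0.76],
  [0,0,0.12,0,0,0,-0.76],
  [0,0,0.1,0,0,0,-0.76],
  [0,0,0,0,0,0,-0.76],
  [0,0,0,0,0,0,-0.76],
])

```text
t: 5.1
position: [0.5503, -0.1365, 0.1054]
orientation: [-2.109, -2.326, 0.001]
force: [1.0, -0.5, -0.1]
opening: 0.117
gripper_force: 0.0
```

```bash
python3 g.py
```

```text
t 5.1 pos [ 0.5503 -0.1365  0.1054] tray xy(mm) [70.7 40.7] tip z 0.0328 F [ 1.  -0.5 -0.1] open 0.117
R [[-0.098, 0.995, -0.001], [0.995, 0.098, 0.001], [0.001, -0.001, -1.0]] j [-0.35  0.5  -0.27  0.8   0.    1.12]
to A start [-0.0007  0.0003 -0.    ]
```

Request:
carry_out([
  [-0.08,0,0,0,0,0,-0.76],
  [-0.08,0,0,0,0,0,-0.76],
  [-0.08,0,0,0,0,0,-0.76],
  [-0.08,0,0,0,0,0,-0.76],
  [-0.08,0,0,0,0,0,-0.76],
  [-0.08,0,0,0,0,0,-0.76],
  [-0.08,0,0,0,0,0,-0.76],
  [-0.08,0,0,0,0,0,-0.76],
  [-0.06,0,0,0,0,0,-0.76],
  [-0.06,0,0,0,0,0,-0.76],
  [-0.05,0,0,0,0,0,-0.76],
  [0,0,0,0,0,0,-0.76],
])

```text
t: 6.3
position: [0.5587, -0.218, 0.1059]
orientation: [2.11, 2.326, -0.0]
force: [0.1, 0.6, 0.0]
opening: 0.116
gripper_force: 0.0
```

Request:
carry_out([
  [-0.05,0,0,0,0,0,-0.76],
  [-0.05,0,0,0,0,0,-0.76],
  [-0.05,0,0,0,0,0,-0.76],
  [0,0,0,0,0,0,-0.76],
  [0,0,0,0,0,0,-0.76],
])

```text
t: 6.8
position: [0.56, -0.2322, 0.1058]
orientation: [-2.11, -2.327, -0.0]
force: [0.8, 0.1, -0.1]
opening: 0.116
gripper_force: 0.0
```

```bash
python3 g.py
python3 - <<'E'
from h import *
c=cams.capture('scene');im=cv2.resize(c['color'][240:400,280:450],None,fx=3.5,fy=3.5,interpolation=cv2.INTER_CUBIC)
cv2.imwrite('pics/s3.png',im[...,::-1])
E
```

```text
t 6.8 pos [ 0.56   -0.2322  0.1058] tray xy(mm) [ 70.8 -55.6] tip z 0.0332 F [ 0.8  0.1 -0.1] open 0.116
R [[-0.097, 0.995, -0.0], [0.995, 0.097, 0.0], [0.0, -0.0, -1.0]] j [-0.5   0.56 -0.15  0.85  0.    0.98]
to A start [ 0.0956 -0.0001  0.    ]
```

View pics/s3.png

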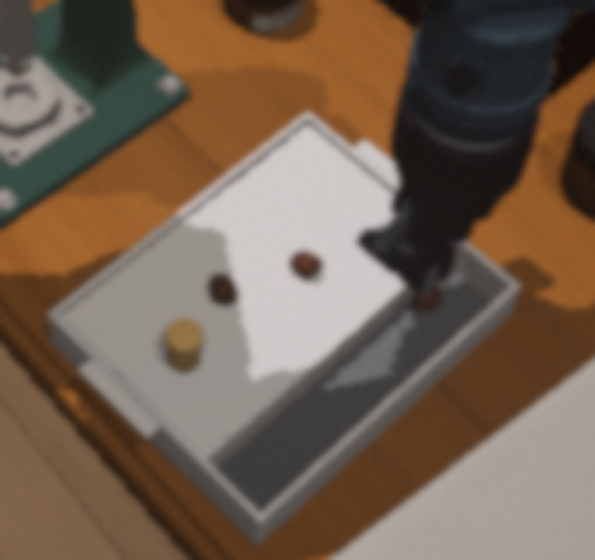

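The first ball lies in the trough at (428,297) and nothing else has moved. Next is the middle ball, at x 22, y 0.

Request:
carry_out([
  [0,0,-0.2,0,0,0,-0.76],
  [0,0,-0.2,0,0,0,-0.76],
  [0.23,-0.12,0,0,0,0,-0.76],
  [0.23,-0.12,0,0,0,0,-0.76],
  [0.23,-0.12,0,0,0,0,-0.76],
  [0.23,-0.12,0,0,0,0,-0.76],
  [0,0,0,0,0,0,-0.76],
  [0,0,0.15,0,0,0,-0.76],
  [0,0,0.15,0,0,0,-0.76],
  [0,0,0.1,0,0,0,-0.76],
  [0,0,0,0,0,0,-0.76],
  [0,0,0,0,0,0,-0.76],
])

```text
t: 8.05
position: [0.5034, -0.1454, 0.1059]
orientation: [-2.11, -2.327, 0.0]
force: [-0.1, 0.1, -0.5]
opening: 0.119
gripper_force: 0.0
```

```bash
python3 g.py
```

```text
t 8.05 pos [ 0.5034 -0.1454  0.1059] tray xy(mm) [23.2 36.5] tip z 0.0333 F [-0.1  0.1 -0.5] open 0.119
R [[-0.098, 0.995, -0.0], [0.995, 0.098, 0.0], [0.0, -0.0, -1.0]] j [-0.4   0.43 -0.4   0.75  0.    1.07]
to A start [ 0.0036  0.0478 -0.    ]
```

Request:
carry_out([
  [-0.08,0,0,0,0,0,-0.76],
  [-0.08,0,0,0,0,0,-0.76],
  [-0.08,0,0,0,0,0,-0.76],
  [-0.08,0,0,0,0,0,-0.76],
  [-0.08,0,0,0,0,0,-0.76],
  [-0.08,0,0,0,0,0,-0.76],
  [-0.08,0,0,0,0,0,-0.76],
  [-0.08,0,0,0,0,0,-0.76],
  [-0.06,0,0,0,0,0,-0.76],
  [-0.05,0,0,0,0,0,-0.76],
  [-0.05,0,0,0,0,0,-0.76],
  [-0.05,0,0,0,0,0,-0.76],
])

```text
t: 9.25
position: [0.5115, -0.2301, 0.1057]
orientation: [-2.11, -2.327, 0.0]
force: [-0.7, -0.2, -0.3]
opening: 0.122
gripper_force: 0.0
```

Request:
carry_out([
  [-0.05,0,0,0,0,0,-0.76],
  [-0.03,0,0,0,0,0,-0.76],
  [0,0,0,0,0,0,-0.76],
  [0,0,0,0,0,0,-0.76],
])

```text
t: 9.65
position: [0.5123, -0.2377, 0.1058]
orientation: [-2.11, -2.327, -0.0]
force: [0.6, -0.1, -0.2]
opening: 0.119
gripper_force: 0.0
```

```bash
python3 g.py
python3 - <<'E'
from h import *
c=cams.capture('scene');im=cv2.resize(c['color'][240:400,280:450],None,fx=3.5,fy=3.5,interpolation=cv2.INTER_CUBIC)
cv2.imwrite('pics/s4.png',im[...,::-1])
E
```

```text
t 9.65 pos [ 0.5123 -0.2377  0.1058] tray xy(mm) [ 22.8 -56.2] tip z 0.0332 F [ 0.6 -0.1 -0.2] open 0.119
R [[-0.098, 0.995, -0.0], [0.995, 0.098, 0.0], [0.0, -0.0, -1.0]] j [-0.55  0.49 -0.28  0.8   0.    0.93]
to A start [0.0963 0.048  0.    ]
```

View pics/s4.png

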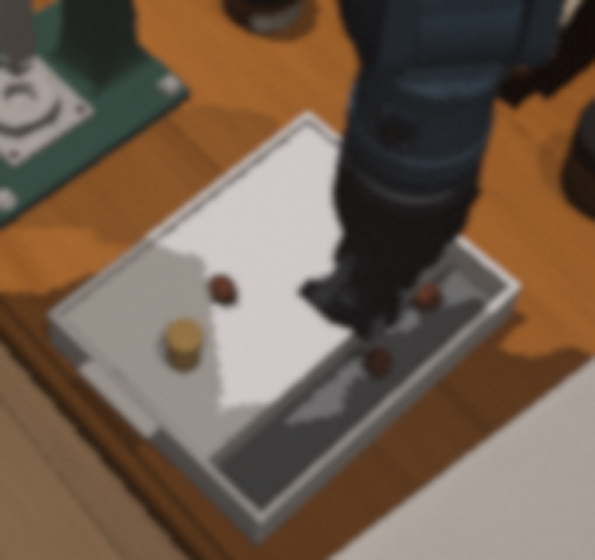

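Two balls are in the trough at (428,297) and (377,361). The third is at (222,290), beside the vial at (184,343). Aiming 2 mm to the far side of its centre to stay clear of the vial.

Request:
carry_out([
  [0,0,-0.2,0,0,0,-0.76],
  [0,0,-0.2,0,0,0,-0.76],
  [0.27,-0.12,0,0,0,0,-0.76],
  [0.27,-0.12,0,0,0,0,-0.76],
  [0.27,-0.12,0,0,0,0,-0.76],
  [0.27,-0.12,0,0,0,0,-0.76],
  [0,0,0,0,0,0,-0.76],
  [0,0,0.15,0,0,0,-0.76],
  [0,0,0.15,0,0,0,-0.76],
  [0,0,0.1,0,0,0,-0.76],
  [0,0,0,0,0,0,-0.76],
  [0,0,0,0,0,0,-0.76],
])

```text
t: 10.9
position: [0.4542, -0.1351, 0.1059]
orientation: [-2.11, -2.327, 0.0]
force: [0.1, 0.1, -0.6]
opening: 0.12
gripper_force: 0.0
```

```bash
python3 g.py
```

```text
t 10.9 pos [ 0.4542 -0.1351  0.1059] tray xy(mm) [-24.8  51.6] tip z 0.0333 F [ 0.1  0.1 -0.6] open 0.12
R [[-0.098, 0.995, -0.0], [0.995, 0.098, 0.0], [0.0, -0.0, -1.0]] j [-0.42  0.34 -0.53  0.7   0.    1.05]
to A start [-0.0114  0.0958 -0.    ]
```

Request:
carry_out([
  [-0.08,0,0,0,0,0,-0.76],
  [-0.08,0,0,0,0,0,-0.76],
  [-0.08,0,0,0,0,0,-0.76],
  [-0.08,0,0,0,0,0,-0.76],
  [-0.08,0,0,0,0,0,-0.76],
  [-0.08,0,0,0,0,0,-0.76],
  [-0.08,0,0,0,0,0,-0.76],
  [-0.08,0,0,0,0,0,-0.76],
  [-0.08,0,0,0,0,0,-0.76],
  [-0.08,0,0,0,0,0,-0.76],
])

```text
t: 11.9
position: [0.4619, -0.2152, 0.1058]
orientation: [-2.11, -2.327, -0.0]
force: [-1.1, 0.1, 0.4]
opening: 0.119
gripper_force: 0.1
```

Request:
carry_out([
  [-0.05,0,0,0,0,0,-0.76],
  [-0.05,0,0,0,0,0,-0.76],
  [-0.05,0,0,0,0,0,-0.76],
  [-0.05,0,0,0,0,0,-0.76],
  [-0.05,0,0,0,0,0,-0.76],
  [-0.03,0,0,0,0,0,-0.76],
  [0,0,0,0,0,0,-0.76],
  [0,0,0,0,0,0,-0.76],
])

```text
t: 12.7
position: [0.4645, -0.2424, 0.1058]
orientation: [-2.11, -2.327, -0.0]
force: [-0.5, -0.6, 0.9]
opening: 0.122
gripper_force: 0.0
```

Request:
carry_out([
  [0,0,-0.3,0,0,0,-0.76],
  [0,0,-0.4,0,0,0,-0.76],
  [0,0,-0.4,0,0,0,-0.76],
  [0,0,-0.4,0,0,0,-0.76],
  [0,0,-0.4,0,0,0,-0.76],
  [0,0,0,0,0,0,-0.76],
  [0,0,0,0,0,0,-0.76],
])

```text
t: 13.4
position: [0.4652, -0.2426, 0.2969]
orientation: [2.108, 2.326, 0.001]
force: [0.6, 0.4, -1.6]
opening: 0.119
gripper_force: 0.0
```

```bash
python3 g.py
python3 - <<'E'
from h import *
c=cams.capture('scene');im=cv2.resize(c['color'][200:400,270:480],None,fx=2.8,fy=2.8,interpolation=cv2.INTER_CUBIC)
cv2.imwrite('pics/s5.png',im[...,::-1])
c,o,_=look('scene')
for k,z in(('ball',.011),('vial',.045)):
    for ce,a in o[k]:
        d=ray(c,ce,z)[:2]-[.484,-.184];print(k,ce.round(1),a,d.round(3),'tray',(d@np.array([[.995,-.1],[.1,.995]])+[0,.015]).round(3))
E
```

```text
t 13.4 pos [ 0.4652 -0.2426  0.2969] tray xy(mm) [-24.6 -56.4] tip z 0.2243 F [ 0.6  0.4 -1.6] open 0.119
R [[-0.098, 0.995, 0.002], [0.995, 0.098, -0.001], [-0.002, 0.002, -1.0]] j [-0.6   0.27 -0.08  1.21  0.    0.87]
to A start [0.0966 0.0954 0.0001]
ball [358.8 273. ] 81 [0.093 0.112] tray [0.104 0.117]
ball [401.7 324.4] 49 [ 0.079 -0.05 ] tray [ 0.074 -0.043]
ball [387.5 342.9] 46 [ 0.024 -0.066] tray [ 0.018 -0.053]
ball [332.5 342.5] 35 [-0.068  0.004] tray [-0.068  0.026]
ball [370.6 357. ] 58 [-0.026 -0.069] tray [-0.032 -0.051]
vial [332.2 335. ] 78 [-0.071  0.004] tray [-0.07   0.026]
```

View pics/s5.png

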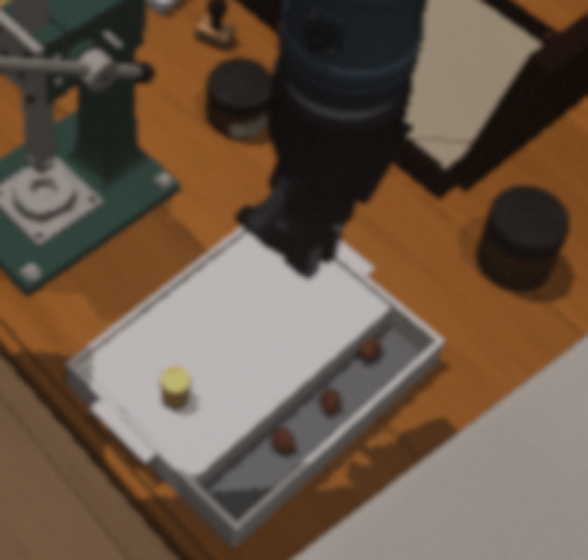

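The three balls lie in the trough at (370,350), (331,402) and (284,440), and the vial is standing. The far ball measures close to the trough wall, so I'm checking its height with the two views after moving the arm out of the way.

Request:
carry_out([
  [0,0,-0.4,0,0,0,-0.76],
  [0,0,-0.4,0,0,0,-0.76],
  [0,0,-0.4,0,0,0,-0.76],
  [0,0,-0.4,0,0,0,-0.76],
  [0.4,0,0,0,0,0,-0.76],
  [0.4,0,0,0,0,0,-0.76],
  [0.4,0,0,0,0,0,-0.76],
  [0.4,0,0,0,0,0,-0.76],
  [0.4,0,0,0,0,0,-0.76],
  [0.4,0,0,0,0,0,-0.76],
  [0.4,0,0,0,0,0,-0.76],
  [0,0,0,0,0,0,-0.76],
])

```text
t: 14.7
position: [0.436, 0.0399, 0.4544]
orientation: [-2.1, -2.331, 0.001]
force: [1.1, -0.9, -0.5]
opening: 0.119
gripper_force: 0.0
```

```bash
python3 g.py
python3 - <<'E'
from h import *
M=np.array([[.995,-.1],[.1,.995]])
P={};B={}
for n in('top','scene'):
    c,o,_=look(n);R=cv2.Rodrigues(np.array(c['rvec']))[0];K=np.array([[c['fx'],0,c['cx']],[0,c['fy'],c['cy']],[0,0,1]])
    P[n]=K@np.c_[R,c['tvec']];B[n]=[]
    for ce,a in o['ball']+o['vial']:
        t=(ray(c,ce,.011)[:2]-[.484,-.184])@M+[0,.015];print(n,ce.round(1),a,t.round(3))
        B[n].append(ce)
    if n=='top':cv2.imwrite('pics/t2.png',cv2.resize(c['color'][200:350,280:460],None,fx=3.3,fy=3.3,interpolation=cv2.INTER_CUBIC)[...,::-1])
for a in B['top']:
    for b in B['scene']:
        X=cv2.triangulatePoints(P['top'],P['scene'],a,b)[:,0];X=X[:3]/X[3]
        r=P['top']@np.r_[X,1];e=np.hypot(*(r[:2]/r[2]-a))
        if e<2 and -.01<X[2]<.07:print('3D',X.round(4),'tray',((X[:2]-[.484,-.184])@M+[0,.015]).round(3),e.round(2))
E
```

```text
t 14.7 pos [0.436  0.0399 0.4544] tray xy(mm) [-25.4 227.5] tip z 0.3818 F [ 1.1 -0.9 -0.5] open 0.119
R [[-0.104, 0.995, -0.003], [0.995, 0.104, 0.002], [0.002, -0.003, -1.0]] j [-0.05  0.1   0.11  1.58  0.    1.41]
to A start [-0.188   0.0956 -0.0007]
top [414.3 231.1] 12 [ 0.116 -0.032]
top [377.8 233.8] 20 [0.117 0.062]
top [421.4 248. ] 24 [ 0.072 -0.045]
top [442.9 259.3] 9 [ 0.039 -0.096]
top [427.1 269.5] 31 [ 0.017 -0.054]
top [428.7 289.4] 32 [-0.034 -0.052]
top [434.1 328.6] 56 [-0.131 -0.055]
top [404. 309.] 21 [-0.077  0.015]
scene [402.  324.5] 46 [ 0.074 -0.044]
scene [331.5 340.8] 72 [-0.066  0.03 ]
scene [387.7 342.8] 51 [ 0.018 -0.053]
scene [370.6 356.9] 59 [-0.032 -0.051]
3D [ 0.5614 -0.236   0.0146] tray [ 0.072 -0.044] 0.13
3D [ 0.5075 -0.2503  0.0132] tray [ 0.017 -0.053] 0.15
3D [ 0.4575 -0.2537  0.0129] tray [-0.033 -0.052] 0.09
3D [ 0.4075 -0.1868  0.0372] tray [-0.076  0.02 ] 0.35
```

View pics/t2.png

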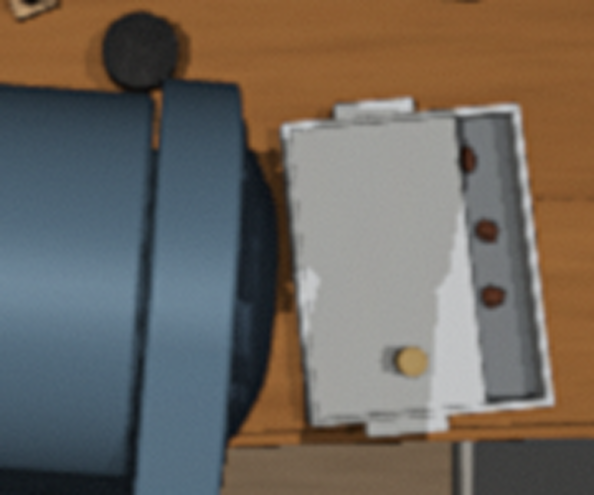

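Triangulation puts all three balls at z of about 13–15 mm, resting on the trough floor. The far ball touches the platform wall, so its centre must be at least 7 mm inside. The vial and jars stand in place, and the arm is clear.

```bash
python3 -c "
from plant import robot
print(robot.close_job())"
```

```text
the job is handed in; nothing more can be done
None
```

I swept all three herb balls into the trough without lifting them, left the vial standing in place and the jars and tape roll untouched, and handed the job in at about 15 s; no verdict came back.

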